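# Load the sensor conditioning dock

### The job

Put the three small white sensor modules, one by one, into the three round bores in the sloping face of the conditioning dock, one module to a bore and fully down on its floor, then close the dock's hinged cover over them. The modules are delicate: grip them gently and do not press them hard against the dock. Leave the other things on the worktop where they are.

Things in the scene. Friction and masses are not known exactly. Their poses are not given: they have to be found in the camera images.
- dock_face: Aluminium face plate, 126 x 176 x 22 mm, of the fixed grey wedge-shaped dock (foot 112 x 182 mm), sloping 30 degrees; it looks to the right (-y, give or take 25 degrees), its low edge on that side. Origin: centre of its underside, 56 mm above the worktop. x up the slope, y along the row of bores, z square out of the face (the bores' axis, 30 degrees from vertical); the face is z = 22 mm. Rails 8 mm high on both ends.
- bore_1 (a point): Bore nearest the robot (plate x = -15, y = 50 mm): blind, round, 27 mm across, 1.5 mm chamfer, 12 mm deep, square to the face. The point is where a module's centre lies when it stands on the bore's floor: on the bore's axis, 4.3 mm below the face. A seated module stands about 3 mm proud and may lie up to 3.5 mm off the axis.
- bore_2 (a point): Middle bore (plate x = -15, y = 0 mm), else as bore_1. Let go less than 5 mm deep in the bore, a module may hang askew or roll out; deeper, it drops to the floor.
- bore_3 (a point): Bore farthest from the robot (plate x = -15, y = -50 mm), else as bore_1.
- cover (a joint): Angle of the dock's cover, rad: 0 closed (parallel to the face, 9 mm clear of it, over the rails), 2.1 fully open; starts standing up at 1.65 to 1.9. A friction hinge keeps it where it is left; about 2 N at its free edge moves it. To close, swing the free edge to the right, over the bores, and down. Open, it stands in the way of tools coming straight down on the bores, not of ones along the bores' axis.
- cover_hinge (a point): Middle of the cover's hinge line, which runs along the plate's y at plate x = 60, z = 33 mm, by the high edge. The cover is a grey plastic plate 172 mm wide, 4 mm thick.
- cover_edge (a point): Middle of the cover's free edge, 117 mm from the hinge line. Along this edge, on the outer side, runs a lip 8 mm wide that stands 3 mm proud.
- module_a_center (a point): Sensor module a: a white round barrel, edges rounded, 20 mm across, 15 mm high, about 30 g, standing upright on the worktop at first; z is its axis. All three are alike; any may go in any bore. Delicate: pinch it across the barrel with at most about 15 N a finger and press it on nothing with more than 15 N. The point is its centre, half-way up.
- module_b_center (a point): Sensor module b: a white round barrel, edges rounded, 20 mm across, 15 mm high, about 30 g, standing upright on the worktop at first; z is its axis. All three are alike; any may go in any bore. Delicate: pinch it across the barrel with at most about 15 N a finger and press it on nothing with more than 15 N. The point is its centre, half-way up.
- module_c_center (a point): Sensor module c: a white round barrel, edges rounded, 20 mm across, 15 mm high, about 30 g, standing upright on the worktop at first; z is its axis. All three are alike; any may go in any bore. Delicate: pinch it across the barrel with at most about 15 N a finger and press it on nothing with more than 15 N. The point is its centre, half-way up.
- filter_disc_center (a point): Bystander: beige filter disc, 36 mm across, 14 mm high, to be left where it stands. The point is its centre.
- cal_cup_center (a point): Bystander: blue calibration cup, 39 mm across, 32 mm high, to be left where it stands. The point is its centre.
- spare_pack_center (a point): Bystander: dark battery pack, 46 x 89 x 21 mm, lying, to be left where it stands. The point is its centre.
- dropper_bottle_center (a point): Bystander: brown dropper bottle with a black cap, 33 mm across, 100 mm high, to be left where it stands. The point is its centre.

How it is judged (in metres and radians):
On the way, in this order (a step that is already met when the one before it is completed fails the run):
1. a first module stands on the floor of a bore, the cover being open ((distance between any of module_a_center, module_b_center, module_c_center and bore_1 below 0.006 m or distance between any of module_a_center, module_b_center, module_c_center and bore_2 below 0.006 m or distance between any of module_a_center, module_b_center, module_c_center and bore_3 below 0.006 m) and value of joint cover above 1.2 rad), for 0.2 s.
2. two bores hold a module each, the cover being open (((distance between any of module_a_center, module_b_center, module_c_center and bore_1 below 0.006 m and distance between any of module_a_center, module_b_center, module_c_center and bore_2 below 0.006 m) or (distance between any of module_a_center, module_b_center, module_c_center and bore_1 below 0.006 m and distance between any of module_a_center, module_b_center, module_c_center and bore_3 below 0.006 m) or (distance between any of module_a_center, module_b_center, module_c_center and bore_2 below 0.006 m and distance between any of module_a_center, module_b_center, module_c_center and bore_3 below 0.006 m)) and value of joint cover above 1.2 rad), for 0.2 s.
3. all three bores hold a module each, the cover being open (distance between any of module_a_center, module_b_center, module_c_center and bore_1 below 0.006 m and distance between any of module_a_center, module_b_center, module_c_center and bore_2 below 0.006 m and distance between any of module_a_center, module_b_center, module_c_center and bore_3 below 0.006 m and value of joint cover above 1.2 rad), for 0.2 s.
At the end, for the whole second after the job is handed in: Each of the three bores holds one module standing on its floor (centre within 6 mm of the bore's point, axis within 0.2 rad of the bore's), the modules are at rest, and the cover is closed to within 0.08 rad (distance between any of module_a_center, module_b_center, module_c_center and bore_1 below 0.006 m and distance between any of module_a_center, module_b_center, module_c_center and bore_2 below 0.006 m and distance between any of module_a_center, module_b_center, module_c_center and bore_3 below 0.006 m and value of joint cover below 0.08 rad and angle between the z axis of each of module_a_center, module_b_center, module_c_center and the z axis of dock_face, either way round below 0.2 rad and linear speed of each of module_a, module_b, module_c below 0.02 m/s); the robot touches nothing.
It fails at once if a module is squeezed: the fingers' contact force on it, both pads together, above 40 N (contact force between the fingers and module_a above 40 N or contact force between the fingers and module_b above 40 N or contact force between the fingers and module_c above 40 N).
It fails at once if a module is pressed or struck against the dock with more than 15 N (contact force between any of module_a, module_b, module_c and dock_face above 15 N).
It fails at once if a bystander (filter disc, calibration cup, battery pack, dropper bottle) is moved more than 30 mm (distance of any of filter_disc_center, cal_cup_center, spare_pack_center, dropper_bottle_center from where it was at the start of the episode above 0.03 m).
It also fails if it takes over 72 s, if anything falls off the work surface, if the arm or the gripper's body presses on something with over 40 N, if the wrist force passes 120 N, or if a joint passes its speed limit or range.

### The arm

A 7-joint arm with a two-finger parallel gripper is mounted at the origin on a cart in front of the work surface, level with it; the furniture and walls round the work are solid. World frame = base frame: x ahead of the robot, y to its left, z up, the work surface at z = 0. Lengths are in m, angles in degrees, forces in N, time in s.
With the tool pointing down it reaches from about 0.35 to 0.9 m from the base axis. Payload 19.9 kg.
Tool frame: the origin (TCP) lies at the very end of the fingers, on their centre line; the grasp point (between the pads) lies 19 mm behind it (hold_point_z is the distance from the TCP to the grasp point, in m); z points along the fingers, y is the line along which they close (so a half turn about z gives the same grasp; the last joint's range is limited). The gripper opens to 94 mm and grips with 3 to 60 N. Pads are 16 mm wide; open, the fingers measure 119 mm over their backs; the gripper's body (75 mm by 177 mm) begins 78 mm behind the grasp point.
Start: joints at [-68.497, 23.915, -0.59, 92.452, 0.269, 63.638, -3.037], TCP at [0.253, 0.571, 0.205] pointing down, gripper open.
Joint ranges: [-161.28, 161.28], [-22.2, 115.67], [-73.04, 71.86], [3.21, 147.25], [-68.34, 248.33], [10.77, 114.83], [-161.83, 161.83]. Speed limits (degrees/s): [108.29, 108.29, 136.94, 136.94, 172.46, 172.46, 172.46].

### API

Orientations are given as [roll, pitch, yaw] about the fixed x, y, z axes, in that order (R = Rz(yaw) Ry(pitch) Rx(roll)).
In Python, from cell import * gives the robot as it stands. The module is installed in compiled form; this text tells all that it offers. Calls block until the motion is done:
- move_pose(position, orientation): joint-space move of the TCP to a pose.
- move_linear(position, ori=None, velocity=0.15): straight line of the TCP; ori=None keeps the orientation; velocity is the mean speed in m/s.
- move_joints(angles): joint-space move.
- set_gripper(opening, effort=None): finger opening in m; effort is the grip in N (None keeps the last); returns when the fingers have stopped.
- pause(seconds).
- solve_ik(position, orientation): joint angles nearest the present ones, or None.
- get_image(name): name is "scene" or "top"; returns the picture (420x560x3 uint8, red, green, blue); there is no depth.
- calibration(name): a dict with "mtx" (3x3 intrinsics, pixels), "D" ([k1, k2, p1, p2, k3] as OpenCV has them; the pictures are not rectified), "extrinsics" (4x4, takes a point from world to camera coordinates). Camera axes: x right, y up, looking along -z (the intrinsics and any distortion apply to the point x, -y, -z); pixel columns grow to the right and rows downward; lengths in m; the calibration is good to about 2 mm. A picture is of the moment at which its call begins. calibration takes no time and is no camera call.
A pose or a line that the arm cannot do raises PlanningError and nothing moves.
- job_done(): hands the job in; it is judged then, once.
Trained networks look in the newest picture that a camera, given by its name, has taken for a name from the list of things; names that differ only in an ending like _2 or _b are one class to them, and where a whole thing is asked for, a point or a joint stands for the part that bears it (a point fixed in the world has none). Each returns a list of dicts, best first, with "confidence" (0 to 1); they miss things now and then, are a little off and sometimes report something else, mostly with a low value. They report only what shows in the picture. A call takes as long as a camera call.
- spot_in(camera, target): "point" ([row, column] in pixels, amid what is visible of it).
- silhouettes(camera, target): "mask" (420x560 bool, what is visible of it) and "point" ([row, column] in pixels, amid what is visible of it).
- pinpoint(camera, target): "point" ([row, column] in pixels: a listed point, or the origin of a listed thing).
Readings, each from a call of its own:
- get_t(): time.
- get_joint_positions(): joint angles.
- get_joint_velocities(): joint speeds.
- get_tau(): joint torques, N m.
- get_position(): TCP position.
- get_tcp_rot(): TCP orientation.
- get_wrist_force(): force on the tool from outside, world axes, zero at the start.
- get_torque(): the same for the moment, N m.
- get_grip_width(): finger opening in m.
- get_grip_force(): force on a finger pad.
Only numpy, scipy, OpenCV 4.12 (cv2) and the standard library are available. Lean on these libraries where they do the work, as an engineer would, in place of code of your own. Each camera call takes 0.05 s, during which the arm holds its last target. There are 200 camera calls.

## Working session

There is one attempt and no reset: what is moved stays moved. The work goes in short steps, each a Python script; the robot and the scene stay as the last script left them, time stands still between calls to the robot, and variables do not carry over. Pictures are saved under pics/ and viewed, at most 10 in all, crops included, and the job is handed in when it is done.

```bash
mkdir -p pics
python3 - <<'E'
from cell import *
import cv2,numpy as np
for c in ("scene","top"):
    im=get_image(c); cv2.imwrite(f"pics/{c}0.png",im[:,:,::-1])
    k=calibration(c); print(c,np.round(k["mtx"],1).tolist(),np.round(k["D"],3),np.round(k["extrinsics"],3).tolist())
    for t in ("dock_face","bore_1","cover_hinge","cover_edge","module_a_center","filter_disc_center","cal_cup_center","spare_pack_center","dropper_bottle_center"):
        print(t,[(np.round(d["point"],1).tolist(),round(d["confidence"],2)) for d in pinpoint(c,t)])
print(get_t(),get_tcp_rot())
E
```

```text
scene [[510.0, 0.0, 283.3], [0.0, 510.0, 211.9], [0.0, 0.0, 1.0]] [-0.098  0.     0.     0.     0.   ] [[0.843, -0.539, 0.006, -0.533], [0.319, 0.509, 0.799, -0.193], [-0.434, -0.672, 0.601, -1.052], [0.0, 0.0, 0.0, 1.0]]
dock_face [([207.8, 241.8], 0.97), ([208.0, 257.9], 0.19)]
bore_1 [([210.3, 260.2], 0.87), ([215.2, 220.5], 0.78), ([209.0, 240.5], 0.62)]
cover_hinge [([179.7, 231.0], 0.67), ([272.9, 276.5], 0.38)]
cover_edge [([153.2, 233.7], 0.73)]
module_a_center []
filter_disc_center [([224.5, 336.4], 0.63)]
cal_cup_center [([213.9, 243.9], 0.73), ([216.4, 218.2], 0.69), ([182.2, 160.0], 0.51)]
spare_pack_center [([303.9, 412.0], 0.62)]
dropper_bottle_center [([152.4, 292.5], 0.72)]
top [[417.6, 0.0, 274.4], [0.0, 417.6, 206.3], [0.0, 0.0, 1.0]] [-0.02  0.    0.    0.    0.  ] [[-0.003, -1.0, 0.001, -0.092], [0.991, -0.003, 0.132, -0.579], [-0.132, 0.002, 0.991, -1.264], [0.0, 0.0, 0.0, 1.0]]
dock_face [([232.5, 245.8], 0.83)]
bore_1 [([251.0, 247.4], 0.77), ([229.9, 254.6], 0.76), ([223.4, 254.3], 0.66)]
cover_hinge [([226.5, 230.3], 0.59)]
cover_edge [([229.2, 244.4], 0.96)]
module_a_center [([232.4, 345.0], 0.44)]
filter_disc_center [([171.1, 282.8], 0.39)]
cal_cup_center [([260.6, 160.1], 0.65)]
spare_pack_center [([180.1, 378.5], 0.88)]
dropper_bottle_center [([208.8, 331.1], 0.58), ([145.4, 201.5], 0.48), ([218.8, 256.3], 0.38)]
1.0 [-1.79994964e+02  1.46542860e-03  1.56118755e+02]
```

View pics/scene0.png

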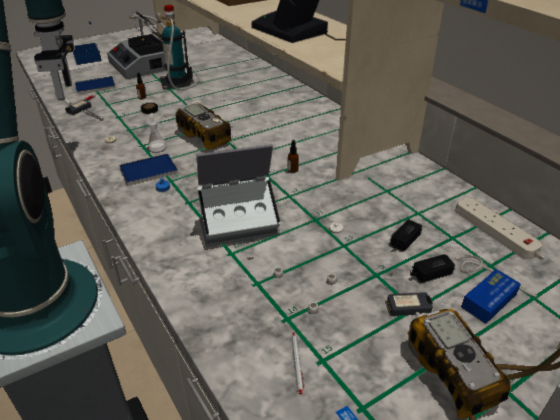

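View pics/top0.png

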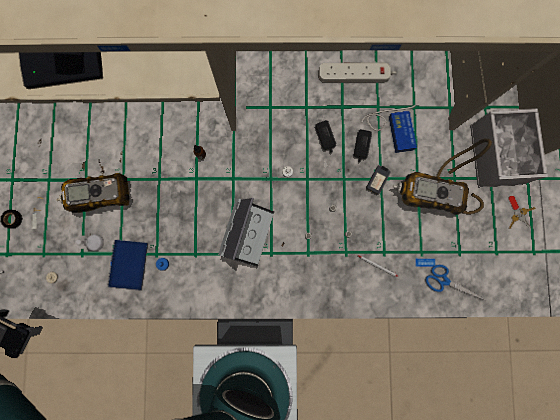

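Scene shows the dock at about (240,205), with small white cylinders at (278,272), (331,279) and (313,308). Top shows the dock at (248,232). I'll zoom in to identify the modules and dock features.

Run:
```python
import cv2
t=cv2.imread("pics/top0.png")[180:280,210:350]; cv2.imwrite("pics/topc.png",cv2.resize(t,None,fx=5.7,fy=5.7,interpolation=cv2.INTER_CUBIC))
t=cv2.imread("pics/scene0.png")[140:320,185:350]; cv2.imwrite("pics/scenec.png",cv2.resize(t,None,fx=3.3,fy=3.3,interpolation=cv2.INTER_CUBIC))
```

```text
(no output)
```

View pics/topc.png

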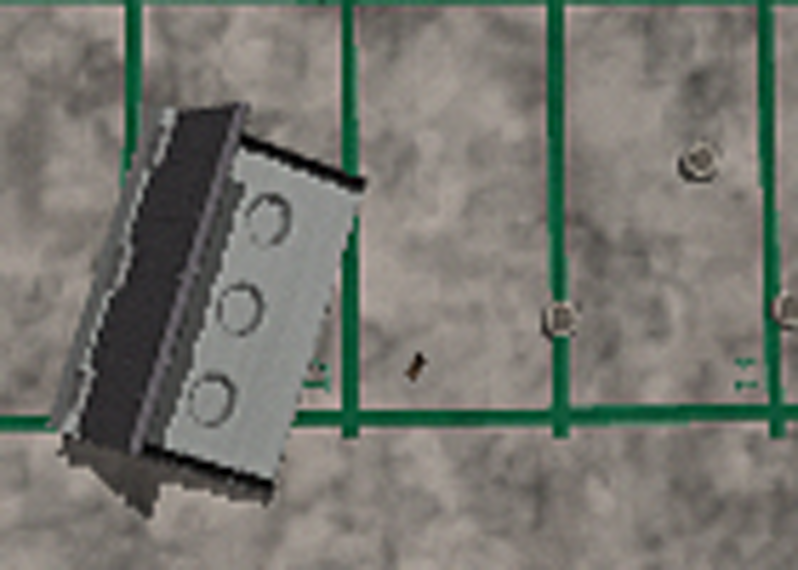

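View pics/scenec.png

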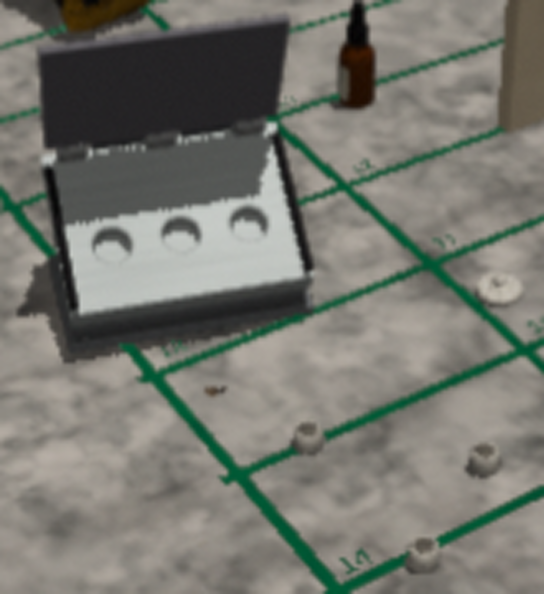

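Top view shows the modules at (308,236), (332.5,208) and (348,234). The bore rims are at about (257,218.6), (252,234) and (247,250), and the cover stands left of them. In scene, the modules are at (278.3,272.7), (331.7,279.4) and (313.2,307.6). The bore rims are at (219,213.6), (240,211) and (260.5,207.3).

```bash
cat > h.py <<'E'
from cell import *
import numpy as np, cv2
from scipy.optimize import least_squares
from scipy.spatial.transform import Rotation as Ro
CAL={c:calibration(c) for c in("scene","top")}
def proj(c,P):
    k=CAL[c]; E=np.diag([1,-1,-1,1.])@np.array(k["extrinsics"])
    return cv2.projectPoints(np.atleast_2d(P).astype(float),cv2.Rodrigues(E[:3,:3])[0],E[:3,3],np.array(k["mtx"]),np.array(k["D"],float))[0].reshape(-1,2)
def Rd(psi):
    n=np.array([np.sin(psi),-np.cos(psi),0]); Z=np.array([0,0,1.])
    x=-np.cos(np.pi/6)*n+.5*Z; z=.5*n+np.cos(np.pi/6)*Z
    return np.stack([x,np.cross(z,x),z],1)
def plate(d,p): return np.array([d[0],d[1],.056])+np.atleast_2d(p)@Rd(d[2]).T
def cov(th,r,o,y=0): return np.array([.06-r*np.cos(th)+o*np.sin(th),y,.033+r*np.sin(th)+o*np.cos(th)])
E
python3 - <<'E'
from h import *
ms={"near":((308.2,235.8),(278.3,272.7)),"far":((332.5,208.2),(331.7,279.4)),"right":((348.4,234),(313.2,307.6))}
for n,(t,s) in ms.items():
    f=lambda q:np.r_[proj("top",[*q,.0075])[0]-t,proj("scene",[*q,.0075])[0]-s]
    r=least_squares(f,[.5,0.]);print(n,r.x.round(4),r.fun.round(2))
top=[(246.5,250),(252.1,234.2),(257,218.6)]; sc=[(218.9,213.6),(239.8,210.9),(260.5,207.3)]
B=[[-.015,y,.022] for y in(.05,0,-.05)]
f=lambda d:np.r_[(proj("top",plate(d,B))-top).ravel(),(proj("scene",plate(d,B))-sc).ravel()]
r=least_squares(f,[.5,.2,.2]);d=r.x;print(d,r.fun.round(2))
# cover angle: edge ends seen in scene crop top corners
for c,pts in(("scene",[(185+40/3.3,140+50/3.3),(185+288/3.3,140+18/3.3)]),):
    g=lambda th:(proj(c,plate(d,[cov(th[0],.117,0,y) for y in(.086,-.086)]))-pts).ravel()
    q=least_squares(g,[1.7]);print(q.x,q.fun.round(2))
top=cv2.imread("pics/top0.png");sce=cv2.imread("pics/scene0.png")
for c,im in(("top",top),("scene",sce)):
    im=cv2.resize(im,None,fx=6,fy=6,interpolation=cv2.INTER_CUBIC)
    C=[]
    for y in(.05,0,-.05):
        a=np.linspace(0,6.3,40); C+=[np.stack([-.015+.0135*np.cos(a),y+.0135*np.sin(a),.022+0*a],1)]
    C+=[np.array([[-.063,.088,.022],[.063,.088,.022],[.063,-.088,.022],[-.063,-.088,.022],[-.063,.088,.022]])]
    C+=[np.array([cov(q.x[0],.117,0,.086),cov(q.x[0],.117,0,-.086),cov(q.x[0],0,0,-.086)])]
    for P in C: cv2.polylines(im,[np.round((proj(c,plate(d,P))+.5)*6).astype(int)],False,(0,0,255),1)
    u=proj(c,plate(d,[0,0,.03]))[0]*6; x,y=u.astype(int); s=im[max(0,y-290):y+290,x-200:x+200]; globals()[c]=s
cv2.imwrite("pics/ov.png",np.hstack([top,scene]))
E
```

```text
near [ 0.4889 -0.2023] [ 0.58 -0.19 -0.32 -0.39]
far [ 0.5764 -0.2818] [ 0.78 -0.08 -0.32 -0.58]
right [ 0.4943 -0.3288] [ 0.25 -0.21 -0.2  -0.08]
[ 0.49828389 -0.00447858 -0.31613914] [ 0.78 -0.29  0.41 -0.3   0.7  -0.36 -0.49 -0.46 -0.44 -0.84 -0.5  -0.27]
[1.69565221] [-0.94 -0.08  0.65  0.08]
```

View pics/ov.png

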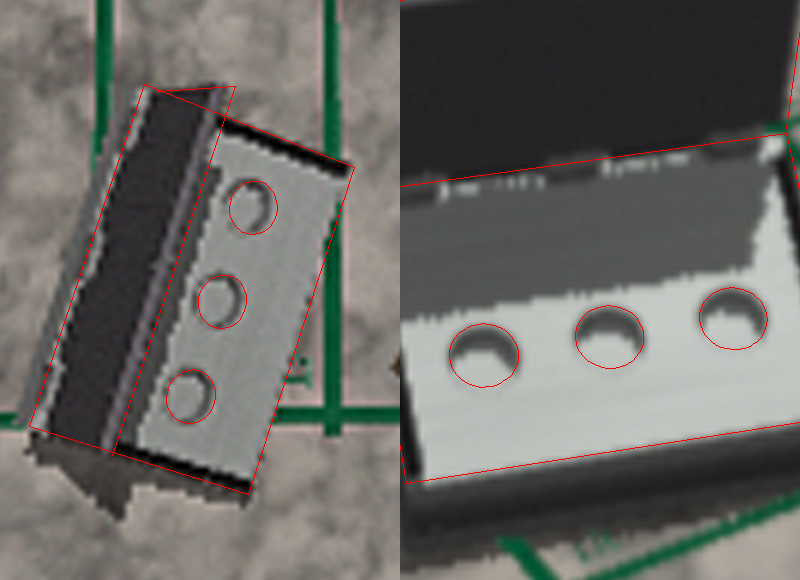

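```bash
cat >> h.py <<'E'
D=None
def setd(d):
    global D; D=np.array(d)
def rpy(M): return Ro.from_matrix(M).as_euler("xyz",degrees=True).tolist()
def ori_ins(s): # tool along bore axis, closing along plate y
    R=Rd(D[2]); z=-R[:,2]; y=s*R[:,1]; return rpy(np.stack([np.cross(y,z),y,z],1))
def ori_dn(s,extra=0):
    z=np.array([0,0,-1.]); y=Ro.from_euler("z",extra,degrees=True).apply(s*Rd(D[2])[:,1]); return rpy(np.stack([np.cross(y,z),y,z],1))
MOD={}
E
python3 - <<'E'
import h; from h import *
ms={"near":((308.2,235.8),(278.3,272.7)),"far":((332.5,208.2),(331.7,279.4)),"right":((348.4,234),(313.2,307.6))}
out=""
for n,(t,s) in ms.items():
    f=lambda q:np.r_[proj("top",[*q,.0075])[0]-t+.45,proj("scene",[*q,.0075])[0]-s+.4]
    r=least_squares(f,[.5,0.]);print(n,r.x.round(4),r.fun.round(2)); out+=f"MOD['{n}']={r.x.round(4).tolist()}\n"
top=np.array([(246.5,250),(252.1,234.2),(257,218.6)])-.45; sc=np.array([(218.9,213.6),(239.8,210.9),(260.5,207.3)])-.4
B=[[-.015,y,.022] for y in(.05,0,-.05)]
f=lambda d:np.r_[(proj("top",plate(d,B))-top).ravel(),(proj("scene",plate(d,B))-sc).ravel()]
r=least_squares(f,[.5,.2,.2]);d=r.x;print(d,r.fun.round(2))
out+=f"setd({d.tolist()})\n"; open("h.py","a").write(out); setd(d)
for s in(1,-1):
    print("s",s)
    for n,m in r and [(k,v) for k,v in (("near",[.489,-.203]),("far",[.576,-.282]),("right",[.494,-.329]))]:
        for e in(-90,0,90):
            j=solve_ik([*m,.008],ori_dn(s,e)); print(n,e,None if j is None else np.round(j).tolist())
    for y in(.05,0,-.05):
        for z in(.022,.08):
            j=solve_ik(plate(d,[-.015,y,z])[0].tolist(),ori_ins(s)); print("bore",y,z,None if j is None else np.round(j).tolist())
    for th in(1.9,1.2,.5,0): 
        j=solve_ik(plate(d,cov(th,.097,.01))[0].tolist(),ori_dn(s)); print("cov",th,None if j is None else np.round(j).tolist())
E
```

```text
near [ 0.4894 -0.2007] [ 0.51  0.1  -0.13 -0.5 ]
far [ 0.577  -0.2802] [ 0.74  0.2  -0.15 -0.7 ]
right [ 0.4947 -0.3273] [ 0.24  0.1  -0.02 -0.22]
[ 0.49878281 -0.00274593 -0.31568972] [ 0.67 -0.01  0.29 -0.02  0.57 -0.08 -0.22 -0.5  -0.2  -0.88 -0.29 -0.31]
s 1
near -90 [-4.0, 34.0, 29.0, 115.0, -25.0, 38.0, 113.0]
near 0 [-26.0, 50.0, 62.0, 115.0, -57.0, 53.0, -131.0]
near 90 [-22.0, 45.0, 56.0, 115.0, -51.0, 49.0, -45.0]
far -90 [3.0, 42.0, 29.0, 98.0, -26.0, 46.0, 116.0]
far 0 [-16.0, 58.0, 62.0, 99.0, -58.0, 61.0, -132.0]
far 90 [-8.0, 48.0, 46.0, 98.0, -43.0, 52.0, -52.0]
right -90 [8.0, 39.0, 30.0, 105.0, -28.0, 43.0, 125.0]
right 0 [-11.0, 55.0, 62.0, 106.0, -58.0, 58.0, -122.0]
right 90 [-4.0, 46.0, 48.0, 106.0, -45.0, 49.0, -41.0]
bore 0.05 0.022 [-24.0, 31.0, 51.0, 129.0, -67.0, 61.0, -123.0]
bore 0.05 0.08 [-28.0, 28.0, 62.0, 127.0, -61.0, 67.0, -126.0]
bore 0 0.022 [-22.0, 36.0, 51.0, 122.0, -68.0, 65.0, -125.0]
bore 0 0.08 [-26.0, 35.0, 62.0, 120.0, -64.0, 72.0, -126.0]
bore -0.05 0.022 [-13.0, 35.0, 41.0, 115.0, -63.0, 62.0, -131.0]
bore -0.05 0.08 [-24.0, 40.0, 62.0, 
[... 603 characters left out ...]
.0, 49.0, -41.0]
right 0 [-3.0, 45.0, 47.0, 106.0, -44.0, 49.0, 48.0]
right 90 [8.0, 39.0, 30.0, 105.0, -28.0, 43.0, 125.0]
bore 0.05 0.022 [-20.0, 29.0, 47.0, 129.0, -65.0, 59.0, 55.0]
bore 0.05 0.08 [-30.0, 30.0, 64.0, 127.0, -62.0, 69.0, 55.0]
bore 0 0.022 [-16.0, 32.0, 43.0, 122.0, -64.0, 60.0, 52.0]
bore 0 0.08 [-26.0, 34.0, 62.0, 120.0, -64.0, 72.0, 54.0]
bore -0.05 0.022 [-13.0, 35.0, 41.0, 115.0, -64.0, 62.0, 49.0]
bore -0.05 0.08 [-22.0, 38.0, 58.0, 114.0, -64.0, 74.0, 51.0]
cov 1.9 [-36.0, 13.0, 35.0, 110.0, -9.0, 60.0, -16.0]
cov 1.2 [-33.0, 14.0, 39.0, 114.0, -10.0, 56.0, -7.0]
cov 0.5 [-31.0, 19.0, 41.0, 118.0, -17.0, 49.0, 2.0]
cov 0 [-28.0, 24.0, 37.0, 119.0, -21.0, 43.0, 4.0]
```

```bash
cat >> h.py <<'E'
HG=.008
def grab(m,z0=.15):
    x,y=m; move_pose([x,y,z0],ori_dn(-1,-90)); set_gripper(.045,5); move_linear([x,y,HG],velocity=.15)
    set_gripper(.012,5); w=get_grip_width(); set_gripper(.04)
    move_pose([x,y,HG],ori_dn(-1)); set_gripper(.012,6); print("w",w,get_grip_width(),get_grip_force(),get_t())
E
python3 - <<'E'
from h import *
p=get_position(); move_linear([p[0],p[1],.40],velocity=.3)
m=MOD["near"]; move_pose([m[0],m[1],.30],ori_dn(-1,-90)); print(get_t())
grab(m)
for c in("scene","top"): cv2.imwrite(f"pics/g1{c}.png",get_image(c)[:,:,::-1])
move_linear([*m,.12]); print(get_t())
move_pose(plate(D,[-.015,-.05,.092])[0].tolist(),ori_ins(-1))
move_linear(plate(D,[-.015,-.05,.052])[0].tolist())
print(get_t(),get_grip_width(),get_grip_force())
for c in("scene","top"):
    im=get_image(c)[:,:,::-1]; cv2.imwrite(f"pics/p1{c}.png",im); 
    print(c,[(np.round(e["point"],1).tolist(),round(e["confidence"],2)) for e in pinpoint(c,"module_a_center")],proj(c,plate(D,[-.015,-.05,.0515])))
    u=proj(c,plate(D,[-.015,-.05,.05]))[0].astype(int); t=im[u[1]-50:u[1]+50,u[0]-40:u[0]+40]; globals()[c]=cv2.resize(t,None,fx=5,fy=5,interpolation=cv2.INTER_CUBIC)
cv2.imwrite("pics/p1.png",np.hstack([scene,top]))
E
```

```text
4.6583
w 0.019376691209168632 0.01892048977373343 5.999413426907267 10.0333
11.0333
12.05 0.018684057554662417 5.999292847991455
scene [([307.2, 312.7], 0.46)] [[260.93155269 201.41257205]]
top [] [[261.4881695  218.69587431]]
```

View pics/p1.png

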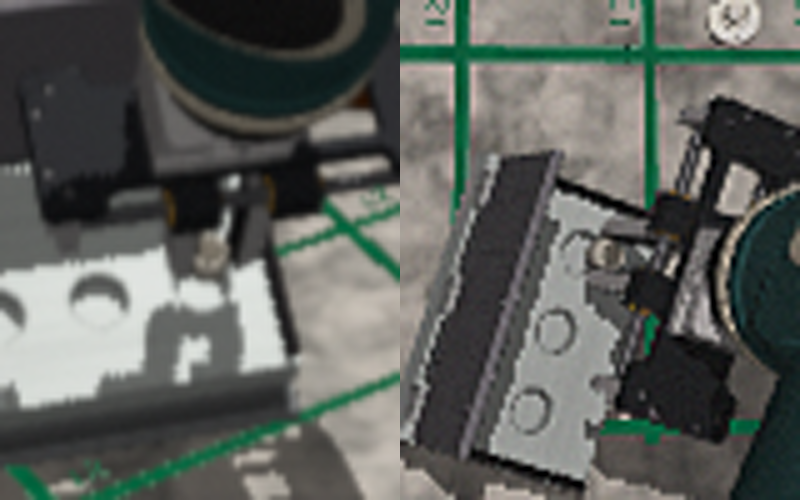

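The module is held over bore 3, visible at about (262,200) in scene and (262,218) in top. I'll overlay the predicted outlines to measure the offset.

Run:
```python
from h import *
S=10
for c in("scene","top"):
    im=cv2.imread(f"pics/p1{c}.png")
    im=cv2.resize(im,None,fx=S,fy=S,interpolation=cv2.INTER_CUBIC)
    a=np.linspace(0,6.3,60); col=(0,0,255)
    for y,z,r,k in((-.05,.022,.0135,(0,0,255)),(0,.022,.0135,(0,0,255)),(-.05,.044,.0095,(255,0,0)),(-.05,.0515,.01,(0,200,0)),(-.05,.059,.0085,(255,0,255))):
        P=np.stack([-.015+r*np.cos(a),y+r*np.sin(a),z+0*a],1)
        cv2.polylines(im,[np.round((proj(c,plate(D,P))+.5)*S).astype(int)],False,k,1)
    u=(proj(c,plate(D,[-.015,-.03,.03]))[0]*S).astype(int); globals()[c]=im[u[1]-300:u[1]+290,u[0]-200:u[0]+200]
cv2.imwrite("pics/ov2.png",np.hstack([scene,top]))
```

```text
(no output)
```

View pics/ov2.png

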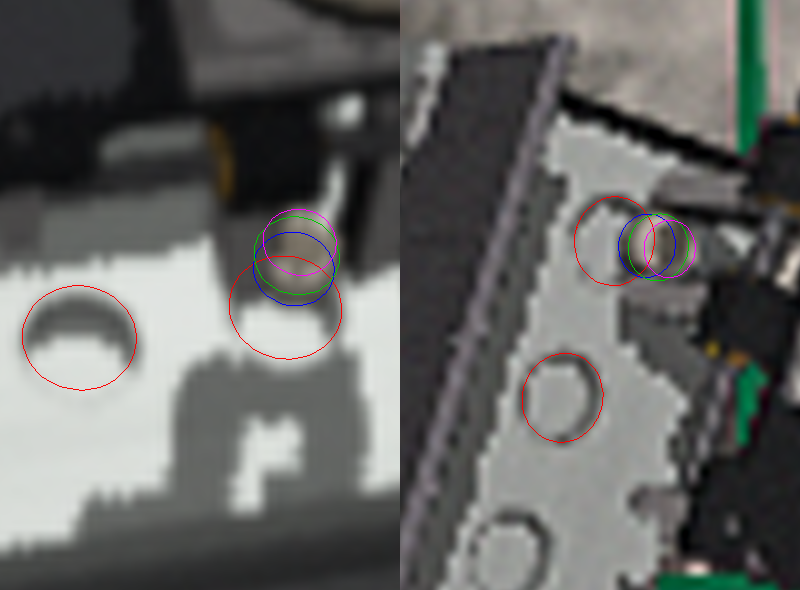

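The prediction matches in both views to about 0.5 px (1.5 mm). I'll insert with force monitoring.

```bash
cat >> h.py <<'E'
def wf(): return Rd(D[2]).T@np.array(get_wrist_force())  # plate axes
def insert(y,dx=0,dy=0,zend=.0232):
    P=lambda z:plate(D,[-.015+dx,y+dy,z])[0].tolist()
    move_linear(P(.034)); pause(.1); f0=wf()
    z=.034
    while z>zend+1e-4:
        z=max(z-.0018,zend); move_linear(P(z),velocity=.04); f=wf()-f0
        if np.linalg.norm(f)>3.5: print("contact z",z,f.round(1)); return False
    print("at",z,f.round(2),"w",get_grip_width(),get_t()); return True
def release(y,dx=0,dy=0):
    set_gripper(.030); pause(.15); move_linear(plate(D,[-.015+dx,y+dy,.085])[0].tolist(),velocity=.2); print("rel",get_t())
E
python3 - <<'E'
from h import *
if insert(-.05): release(-.05)
for c in("scene","top"): cv2.imwrite(f"pics/i1{c}.png",get_image(c)[:,:,::-1])
E
```

```text
at 0.023200000000000002 [ 0.94  0.63 -0.33] w 0.018643617481223316 14.1167
rel 15.1417
```

Run:
```python
from h import *
m=MOD["far"]; move_pose([*m,.15],ori_dn(-1,-90))
S=10;o=[]
for c in("scene","top"):
    im=get_image(c)[:,:,::-1]; im=cv2.resize(im,None,fx=S,fy=S,interpolation=cv2.INTER_CUBIC); a=np.linspace(0,6.3,60)
    for z,r,k in((.022,.0135,(0,0,255)),(.0247,.009,(255,0,255))):
        P=np.stack([-.015+r*np.cos(a),-.05+r*np.sin(a),z+0*a],1)
        cv2.polylines(im,[np.round((proj(c,plate(D,P))+.5)*S).astype(int)],False,k,1)
    u=(proj(c,plate(D,[-.015,-.03,.02]))[0]*S).astype(int); o+=[im[u[1]-200:u[1]+200,u[0]-200:u[0]+200]]
cv2.imwrite("pics/i1.png",np.hstack(o)); print(get_t())
```

```text
16.95
```

View pics/i1.png

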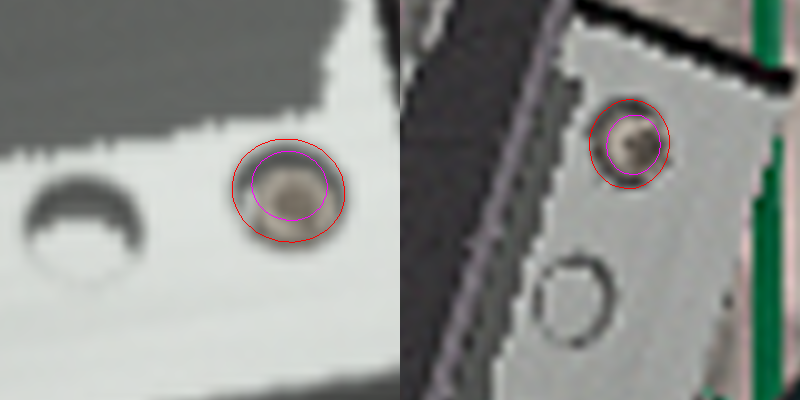

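Module 1 is seated in bore 3 and rests toward the low side of the bore. On to modules 2 and 3.

Run:
```python
from h import *
for n,y in(("far",0.),("right",.05)):
    m=MOD[n]; grab(m)
    if get_grip_width()<.015: print("no grip"); break
    move_linear([*m,.12],velocity=.2)
    move_pose(plate(D,[-.015,y,.092])[0].tolist(),ori_ins(-1))
    print(get_grip_width())
    if not insert(y): break
    release(y)
else:
    p=get_position(); move_linear([p[0],p[1]-.08,.25],velocity=.25); 
S=6;o=[]
for c in("scene","top"):
    im=get_image(c)[:,:,::-1]; im=cv2.resize(im,None,fx=S,fy=S,interpolation=cv2.INTER_CUBIC)
    u=(proj(c,plate(D,[-.015,0,.04]))[0]*S).astype(int); o+=[im[u[1]-250:u[1]+250,u[0]-200:u[0]+200]]
cv2.imwrite("pics/i3.png",np.hstack(o)); print(get_t())
```

```text
w 0.019405234407071544 0.018768970002123922 5.990289890760323 21.5167
0.018790897340366933
at 0.023200000000000002 [ 0.26 -0.58 -0.45] w 0.018750455431561765 25.2917
rel 26.3167
w 0.019849434320611203 0.0189129359784605 5.9602668497973355 32.2083
0.01898890036366976
at 0.023200000000000002 [-0.3  -0.36  1.08] w 0.01878377181955307 36.1417
rel 37.1667
38.0167
```

View pics/i3.png

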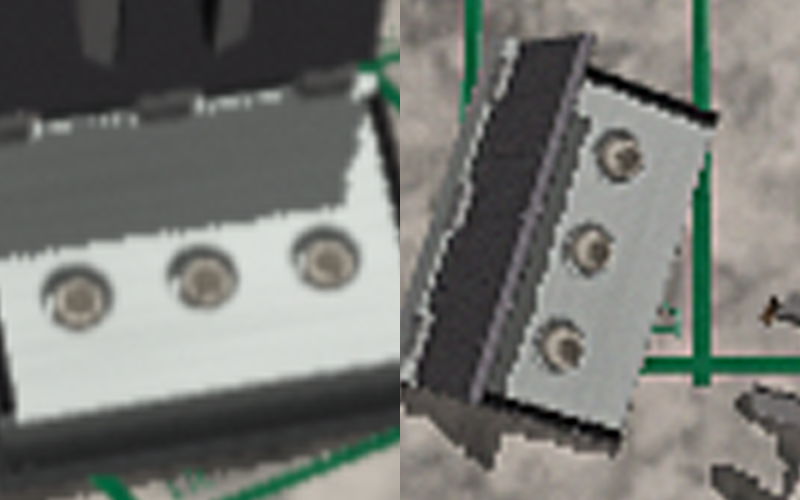

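All three modules are seated. Now I'll close the cover.

Run:
```python
from h import *
R=Rd(D[2]); tx=R.T@Ro.from_euler("xyz",ori_dn(-1),degrees=True).as_matrix()[:,0]
def tcp(th,gap=0,r=.095):
    o=np.array([np.sin(th),0,np.cos(th)]); h=.008*abs(o@tx)
    return plate(D,cov(th,r,.002+h+gap))[0]
p=get_position(); move_linear([p[0],p[1],.42],velocity=.3); set_gripper(0,5)
a=tcp(1.75,.05); move_pose([a[0],a[1],.40],ori_dn(-1)); move_linear(a.tolist(),velocity=.25); pause(.1); f0=wf(); print(get_t())
for th in np.r_[np.arange(1.75,.15,-.12),.12,.08,.05,.02,0,-.01,-.02,-.03,-.04]:
    move_linear(tcp(th).tolist(),velocity=.12 if th>.15 else .04); f=wf()-f0
    if th<.15 or np.linalg.norm(f)>6: print(round(th,2),f.round(1))
    if np.linalg.norm(f)>15 or (th<.06 and f[2]>7): break
print(get_t())
a=get_position(); move_linear([a[0],a[1],a[2]+.2],velocity=.25); p=get_t()
S=6;o=[]
for c in("scene","top"):
    im=get_image(c)[:,:,::-1]; im=cv2.resize(im,None,fx=S,fy=S,interpolation=cv2.INTER_CUBIC)
    for t in(0,.1):
        P=[cov(t,.117,0,.086),cov(t,.117,0,-.086),cov(t,0,0,-.086),cov(t,0,0,.086),cov(t,.117,0,.086)]
        cv2.polylines(im,[np.round((proj(c,plate(D,P))+.5)*S).astype(int)],False,(0,0,255) if t==0 else (255,0,0),1)
    u=(proj(c,plate(D,[-.015,0,.04]))[0]*S).astype(int); o+=[im[u[1]-250:u[1]+250,u[0]-200:u[0]+200]]
cv2.imwrite("pics/c.png",np.hstack(o)); print(get_t())
```

```text
41.175
0.12 [-0.5 -0.4  0.3]
0.08 [-0.3 -0.9  0.2]
0.05 [-0.  -1.5 -0.3]
0.02 [ 0.7 -0.5  0.5]
0.0 [2.7 2.1 8.6]
46.2917
47.3417
```

View pics/c.png

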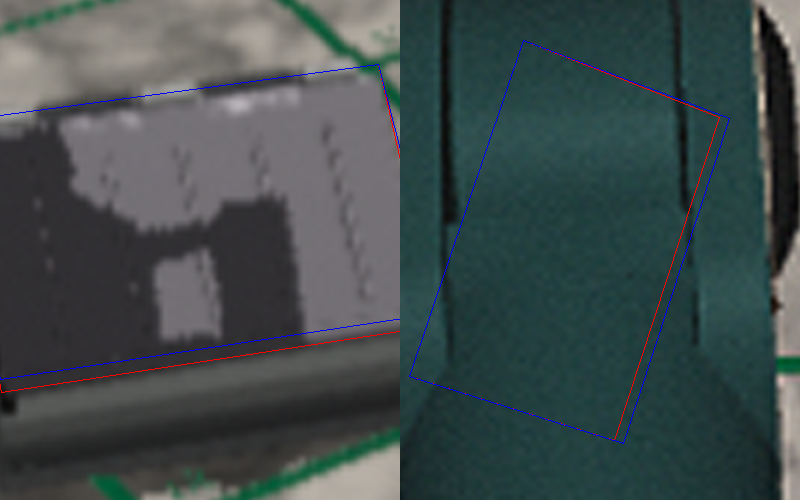

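The cover lies flat along the θ=0 outline, the end stop was felt at 8.6 N, and the arm is clear.

```bash
python3 -c "
from cell import *
print(job_done())"
```

```text
the job is handed in; nothing more can be done
None
```

The job is handed in at about 47 s: the images show all three modules seated in their bores, then the cover closed over them, with the arm clear; the judge returned no verdict.

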